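# Feed the relay tray past the sprung gate into the tester

### The job

With one fingertip press down the long plate beside the feed lane, so that the hinged gate swings up, and keep it held open while another finger pushes the relay tray along the lane and under the gate, never letting the gate come down on the tray, until the tray is fully home against the end stop. Then let go so that the gate drops shut behind the tray. Only push the tray, do not lift it, and leave the other things on the bench where they are.

Things in the scene. Friction and masses are not known exactly. Their poses are not given: they have to be found in the camera images.
- lane: Feed lane of a relay tester, bolted down: straight aluminium channel. Origin on the bench, mid-lane, in the plane of the gate. x = feed direction (to the tester), y = towards the hinge and press plate, z up. Floor 4 mm above the bench; inside 62 mm wide, walls 6 mm thick and 30 mm high, from x = -245 mm (open end) to 99 mm (end stop). Hinge brackets at y = 41 mm stand 51 mm high.
- end_stop (a point): Centre of the end stop's face that the tray's front meets: x = 99 mm, y = 0, z = 18 mm in the lane's frame. The black stop is 44 mm high; behind it, from x = 116 mm, stands the grey tester box (125 x 170 x 106 mm, knob on top to 125 mm).
- gate_angle (a joint): Angle of the sprung gate (rad): 0 = shut, grows as the press plate goes down and the blade rises, stop at 0.95. Above 0.5 the blade clears the relays; 0.65 to 0.8 is a good held angle. A light spring shuts it when let go; 0.7 takes about 7 N mid-plate. Hinge axis along the lane at y = 41, z = 44 mm in the lane's frame, so the tray cannot push the gate open.
- gate: Hinged gate, one steel piece. Outside the lane's +y wall is its press plate: 200 mm long (x -240 to -40 mm in the lane's frame), 3 mm thick, 6 to 49 mm off the hinge axis; a finger can press it anywhere and slide along it. Shut, it rises outwards at 0.25 rad; at gate angle 0.7 it falls outwards at 0.45 rad. An arm over the lane carries the blade. Origin on the hinge axis in the blade's plane.
- plate_mid (a point): Point on the press plate's top face, middle of its length and width: x = -140, y = 66, z = 52 mm in the lane's frame with the gate shut; about z = 35 mm at gate angle 0.7. Moves with the plate.
- blade_foot (a point): Middle of the foot of the gate's blade. The blade is 30 mm wide and 4 mm thick and hangs across the lane at x = 0, over y from 3 to -27 mm of the lane's frame; its foot is 16 mm above the bench when shut. The tray's body cannot pass under it then.
- tray: Loose dark slide tray with ten black relays, about 0.3 kg, in the lane before the gate. Origin under its body's centre; x forward as the lane's, z up. Body 90 x 59 x 26 mm. A flat tongue (6 mm high) runs back 70 mm from its rear to the upright pull tab. Fully home its origin is at x = 54 mm in the lane's frame: body 7 mm past the blade, tongue under the shut blade, pull tab still before the gate.
- tray_pull (a point): Top edge of the tray's upright pull tab, mid-width, on its rear face, where a finger pushes: x = -115 mm, z = 50 mm in the tray's frame (54 mm above the bench). The tab is 36 mm wide, 4 mm thick, 50 mm high.
- screwdriver: Bystander: screwdriver 190 mm long, lying beyond the lane. Origin under its middle.
- spare_relay: Bystander: single loose black relay, 13 x 29 x 16 mm, beyond the lane. Origin under its centre.
- tape_roll: Bystander: blue roll of tape, 104 mm across, 24 mm high, on the bench beyond the lane. Origin under its centre.
- spray_can: Bystander: spray can, 52 mm across, 160 mm high, beyond the lane's tester end. Origin under its centre.
- pendant: Bystander: yellow hand control about 215 x 48 x 41 mm, lying to the right of the lane's open end. Origin under the middle of its case.
- wrench: Bystander: wrench 200 mm long lying beside the tester, on the press plate's side of the lane. Origin under its middle.
- parts_bin: Bystander: yellow bin 130 x 100 x 70 mm with red bushings, to the right of the lane's open end. Origin under its centre.

How it is judged:
By the outcome, as a careful person would: the job done as asked, in the order asked, and still so for the second after the job is handed in, with the robot touching nothing.
It also fails if it takes over 45 s, if anything falls off the work surface, if the arm or the gripper's body presses on something with over 40 N, if the wrist force passes 120 N, or if a joint passes its speed limit or range.

### The arm

A 6-joint arm with a two-finger parallel gripper is mounted at the origin on the work surface. World frame = base frame: x ahead of the robot, y to its left, z up, the work surface at z = 0. Lengths are in m, angles in rad, forces in N, time in s.
With the tool pointing down it reaches from about 0.3 to 0.775 m from the base axis. Payload 14.6 kg.
Tool frame: the origin (TCP) lies at the centre of the arm's flange, where the gripper is bolted on; the fingertips stand tip_reach ahead of it and the grasp point (between the pads) lies 155 mm ahead of it (tip_reach is the distance from the TCP to the fingertips, in m); z points along the fingers, y is the line along which they close (so a half turn about z gives the same grasp; the last joint's range is limited). The gripper opens to 85 mm and grips with 20 to 120 N. Pads are 22 mm wide; open, the fingers measure 114 mm over their backs; the gripper's body (76 mm by 85 mm) begins 54 mm behind the grasp point. The pads swing forward as they close: fully open they stand 13 mm farther back than shut.
Start: joints at [-1.356, 0.3, 1.521, -0, 1.321, -0.067], TCP at [0.153, -0.528, 0.405] pointing down, gripper open.
Joint ranges: [-3.03, 3.03], [-0.79, 2.21], [0.23, 2.52], [-1.04, 4.18], [0, 3.07], [-2.55, 2.55]. Speed limits (rad/s): [2.22, 2.22, 2.57, 3.14, 3.14, 3.14].

### API

Orientations are given as a 3x3 rotation matrix whose columns are the frame's x, y, z axes.
In Python, from workcell import get_state, read_camera, calibration, hand_in, cut_out, tip_of, tip_reach gives the robot as it stands.
- The arm moves only by the tool servo_tool, never from a script. Its argument "deltas" is a list of rows, each an object of numbers: "tx", "ty", "tz": the shift along the tool's x, y, z in cm; "spin": the turn about the tool's z in rad. In form: [{"tx": .., "ty": .., "tz": .., "spin": ..}, ...]. A call has 1 to 8 rows; each row is the pose to reach, as a shift and turn from the pose commanded when the call began, along the tool's axes at that moment; what a row does not reach only later rows make up. A row lasts 1/12 s, in which the tool goes at most 41.7 mm and 7.16 degrees, less where a joint would pass 70% of its speed; a pose out of reach is approached as far as the arm can. A call with a gripper value outside its range is refused whole. "claw" is the finger opening in cm, from 0 to 8.54, set as the call begins (left out, the last holds). The fingers move at their own pace and stop on an object; the grip force is fixed at half the most. Time passes only in rows, so rows that repeat a pose let the fingers close. It gives the time, the measured TCP pose, the force, the opening and the grip force at its end, in the units of the state.
- get_state(): the state, without advancing time (a new reading comes with each control period).
- read_camera(name): name is "side" or "top" or "wrist"; returns the picture (400x640x3 uint8, blue, green, red); there is no depth.
- calibration(name): a dict with "fx", "fy", "cx", "cy" (pixels), "k1" (the pictures are not rectified: a ray, as slopes to the right and down, at radius r is drawn at 1 + k1 r^2 times it, then the intrinsics apply), "extrinsics" (4x4, takes a point from camera to world coordinates). Camera axes: x right, y down, z forward; pixel columns grow to the right and rows downward; lengths in m; the calibration is good to about 2 mm. A picture is of the moment at which its call begins: read the wrist's pose just before it. calibration takes no time and is no camera call; for the wrist camera it gives the pose at the moment of the call.
- hand_in(): hands the job in; it is judged then, once.
Trained networks look in the newest picture that a camera, given by its name, has taken for a name from the list of things; names that differ only in an ending like _2 or _b are one class to them, and where a whole thing is asked for, a point or a joint stands for the part that bears it (a point fixed in the world has none). Each returns a list of dicts, best first, with "confidence" (0 to 1); they miss things now and then, are a little off and sometimes report something else, mostly with a low value. They report only what shows in the picture. A call takes as long as a camera call.
- cut_out(label, camera): "region" (400x640 bool, what is visible of it).
- tip_of(label, camera): "location" ([x, y, z] in m, in world coordinates, good to about 4 mm: a listed point, or the origin of a listed thing).
The state is a dict: "time_s": time; "joint_positions": joint angles; "dq": joint speeds; "joint_efforts": joint torques, N m; "eef_pos": TCP position; "ee_rot": TCP orientation; "contact_force": force on the tool from outside, world axes, zero at the start; "moment": the same for the moment, N m; "opening": opening from 0.0 (shut) to 1.0 (fully open); "finger_force": force on a finger pad.
Only numpy, scipy, OpenCV 4.12 (cv2) and the standard library are available. Lean on these libraries where they do the work, as an engineer would, in place of code of your own. Each camera call takes 0.05 s, during which the arm holds its last target. There are 200 camera calls.

## Working session

There is one attempt and no reset: what is moved stays moved. The work goes in short steps, Python scripts to look and compute and a tool call to move; the robot and the scene stay as the last step left them, time stands still between calls to the robot, and variables do not carry over. Pictures are saved under pics/ and viewed, at most 10 in all, crops included, and the job is handed in when it is done.

Besides the shell and the picture viewer there is one more tool, called as name(argument=value, ...) on one line, values as JSON. servo_tool: Moves the arm, as the interface text tells. Its arguments: {"type":"object","properties":{"deltas":{"type":"array","items":{"type":"object","properties":{"tx":{"type":"number"},"ty":{"type":"number"},"tz":{"type":"number"},"spin":{"type":"number"}}}},"claw":{"type":"number"}},"required":["deltas"]}

```bash
mkdir -p pics; python3 - <<'E'
from workcell import *
import cv2,numpy as np
np.set_printoptions(precision=4,suppress=True)
print(tip_reach if not callable(tip_reach) else tip_reach())
s=get_state();print(s['time_s'],s['eef_pos'],s['ee_rot'],s['contact_force'],s['opening'])
for c in ['top','side']:
    cv2.imwrite(f'pics/{c}0.png',read_camera(c))
    for n in ['lane','end_stop','gate','plate_mid','blade_foot','tray','tray_pull','pendant','parts_bin']:
        r=tip_of(n,c); print(c,n,[(np.round(d['location'],4).tolist(),round(d['confidence'],2)) for d in r[:2]])
print(get_state()['time_s'])
E
```

```text
0.1734
0.0 [ 0.1529 -0.5283  0.4041] [[ 0.9605  0.2781 -0.0003]
 [ 0.2781 -0.9605  0.0012]
 [ 0.0001 -0.0013 -1.    ]] [-0.4869 -0.2201 -0.0616] 0.999862279196676
top lane [([0.6129, 0.1416, -0.0022], 0.93)]
top end_stop [([0.6034, 0.241, 0.0161], 0.94)]
top gate [([0.6027, 0.2414, 0.0168], 0.4)]
top plate_mid [([0.5528, -0.0056, 0.053], 0.79)]
top blade_foot [([0.62, 0.1403, 0.0205], 0.78)]
top tray [([0.6106, 0.0638, -0.0001], 0.69), ([0.4541, -0.3664, 0.0009], 0.4)]
top tray_pull [([0.6153, -0.0489, 0.052], 0.71), ([0.6223, 0.1397, 0.0191], 0.66)]
top pendant [([0.6724, -0.4072, -0.0044], 0.8)]
top parts_bin [([0.4573, -0.3646, -0.0024], 0.6)]
side lane [([0.6094, 0.1386, -0.001], 0.55)]
side end_stop [([0.6012, 0.2353, 0.0165], 0.64), ([0.6681, -0.4074, -0.0022], 0.5)]
side gate [([0.5672, 0.1411, 0.0484], 0.83)]
side plate_mid [([0.5494, -0.0058, 0.0535], 0.71), ([0.4522, -0.3703, 0.0002], 0.29)]
side blade_foot [([0.6227, 0.1383, 0.0156], 0.7)]
side tray [([0.6138, 0.0643, 0.0022], 0.69)]
side tray_pull [([0.6158, -0.054, 0.0517], 0.73), ([0.7503, 0.2685, 0.0001], 0.23)]
side pendant [([0.6694, -0.4043, 0.0003], 0.93), ([0.6112, 0.1357, -0.0036], 0.6)]
side parts_bin [([0.4537, -0.3664, 0.0004], 0.95), ([0.6907, 0.1665, -0.0014], 0.5)]
1.0
```

View pics/top0.png

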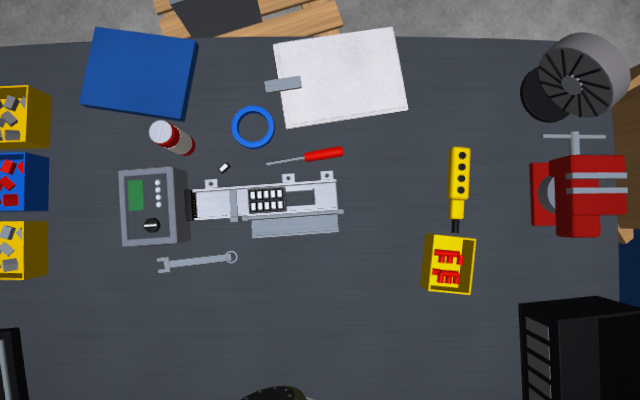

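View pics/side0.png

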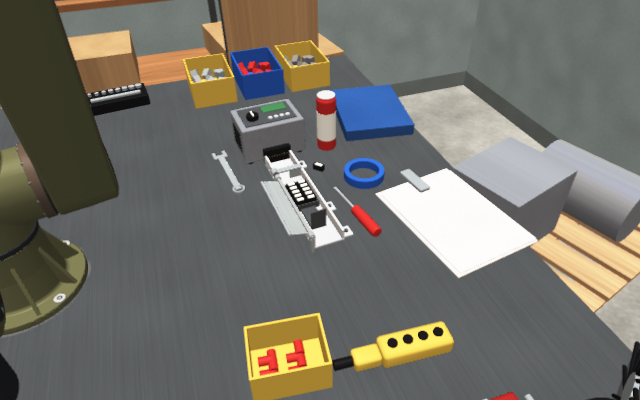

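servo_tool(deltas=[{"tx":3.4,"ty":-2,"spin":-0.085},{"tx":6.8,"ty":-3.9,"spin":-0.17},{"tx":10.2,"ty":-5.9,"spin":-0.25},{"tx":13.6,"ty":-7.8,"spin":-0.335},{"tx":17,"ty":-9.8,"spin":-0.42},{"tx":20.4,"ty":-11.7,"spin":-0.5},{"tx":23.8,"ty":-13.7,"spin":-0.585},{"tx":27.2,"ty":-15.6,"spin":-0.67}], claw=5.2)

```text
$.deltas[0]: bad value
```

servo_tool(deltas=[{"tx":3.4,"ty":-2,"tz":0,"spin":-0.085},{"tx":6.8,"ty":-3.9,"tz":0,"spin":-0.17},{"tx":10.2,"ty":-5.9,"tz":0,"spin":-0.25},{"tx":13.6,"ty":-7.8,"tz":0,"spin":-0.335},{"tx":17,"ty":-9.8,"tz":0,"spin":-0.42},{"tx":20.4,"ty":-11.7,"tz":0,"spin":-0.5},{"tx":23.8,"ty":-13.7,"tz":0,"spin":-0.585},{"tx":27.2,"ty":-15.6,"tz":0,"spin":-0.67}], claw=5.2)

```text
time_s: 1.67
eef_pos: [0.3717, -0.3011, 0.405]
ee_rot: [[0.577, 0.817, 0.0], [0.817, -0.577, -0.0], [-0.0, 0.001, -1.0]]
contact_force: [1.4, -1.1, 0.3]
opening: 0.609
finger_force: 0.0
```

servo_tool(deltas=[{"tx":3.9,"ty":0.6,"tz":0.2,"spin":-0.085},{"tx":7.7,"ty":1.1,"tz":0.5,"spin":-0.17},{"tx":11.6,"ty":1.7,"tz":0.7,"spin":-0.25},{"tx":15.4,"ty":2.3,"tz":1,"spin":-0.335},{"tx":19.3,"ty":2.8,"tz":1.2,"spin":-0.42},{"tx":23.2,"ty":3.4,"tz":1.5,"spin":-0.5},{"tx":27,"ty":4,"tz":1.7,"spin":-0.585},{"tx":30.9,"ty":4.5,"tz":2,"spin":-0.665}])

```text
time_s: 2.33
eef_pos: [0.5879, -0.0756, 0.3847]
ee_rot: [[-0.05, 0.999, 0.0], [0.999, 0.05, -0.0], [-0.0, 0.0, -1.0]]
contact_force: [0.9, -1.1, 1.0]
opening: 0.612
finger_force: 0.0
```

```bash
cat > h.py <<'E'
from workcell import *
import workcell,cv2,numpy as np
np.set_printoptions(precision=4,suppress=True)
def ray(c,cal,uv):
    K=np.array([[cal['fx'],0,cal['cx']],[0,cal['fy'],cal['cy']],[0,0,1.]])
    p=cv2.undistortPoints(np.array(uv,float).reshape(-1,1,2),K,np.array([cal['k1'],0,0,0,0.])).reshape(-1,2)
    E=np.array(cal['extrinsics']);d=np.c_[p,np.ones(len(p))]@E[:3,:3].T
    return E[:3,3],d
def onz(c,cal,uv,z):
    o,d=ray(c,cal,uv);return o+d*((z-o[2])/d[:,2])[:,None]
E
python3 - <<'E'
from h import *
print(workcell.tip_reach if not callable(workcell.tip_reach) else workcell.tip_reach())
s=get_state();print(s['time_s'],s['eef_pos'],s['ee_rot'],s['contact_force'],s['opening'],s['joint_positions'])
for c in ['wrist','top','side']:
    cal=calibration(c);cv2.imwrite(f'pics/{c}1.png',read_camera(c))
    for n in ['tray_pull','plate_mid','blade_foot','tray','end_stop']:
        r=tip_of(n,c); print(c,n,[(np.round(d['location'],4).tolist(),round(d['confidence'],2)) for d in r[:2]])
    if c=='wrist': np.save('wcal.npy',cal,allow_pickle=True); print(cal)
E
```

```text
0.1734
2.3333 [ 0.5879 -0.0756  0.3847] [[-0.0503  0.9987  0.0004]
 [ 0.9987  0.0503 -0.0001]
 [-0.0001  0.0004 -1.    ]] [ 0.8902 -1.0667  1.0206] 0.6115656484654017 [-0.1897  0.4108  1.4186 -0.      1.3118 -0.24  ]
wrist tray_pull [([0.6199, -0.0523, 0.053], 0.71), ([0.5493, 0.0015, 0.049], 0.51)]
wrist plate_mid [([0.5487, -0.0039, 0.049], 0.93)]
wrist blade_foot []
wrist tray [([0.6114, 0.063, 0.0047], 0.59)]
wrist end_stop []
{'fx': 352.562484976695, 'fy': 352.562484976695, 'cx': 313.1071016811094, 'cy': 204.70732976844036, 'k1': -0.03142105078829868, 'extrinsics': array([[ 0.9987,  0.0479,  0.0166,  0.5835],
       [ 0.0507, -0.9467, -0.3182,  0.0059],
       [ 0.0005,  0.3186, -0.9479,  0.3534],
       [ 0.    ,  0.    ,  0.    ,  1.    ]])}
top tray_pull []
top plate_mid [([0.5485, -0.0044, 0.051], 0.71), ([0.5682, 0.1367, 0.0489], 0.7)]
top blade_foot [([0.7514, 0.2659, -0.0007], 0.66), ([0.6219, 0.1414, 0.0201], 0.55)]
top tray [([0.6107, 0.0635, 0.0057], 0.85)]
top end_stop [([0.6049, 0.2397, 0.0189], 0.88)]
side tray_pull [([0.6185, -0.0527, 0.0523], 0.89), ([0.667, -0.4055, -0.0055], 0.66)]
side plate_mid [([0.5491, -0.0013, 0.05], 0.83)]
side blade_foot [([0.6223, 0.1403, 0.013], 0.7)]
side tray [([0.6138, 0.0657, 0.0021], 0.63)]
side end_stop [([0.6009, 0.2383, 0.0147], 0.68)]
```

View pics/wrist1.png

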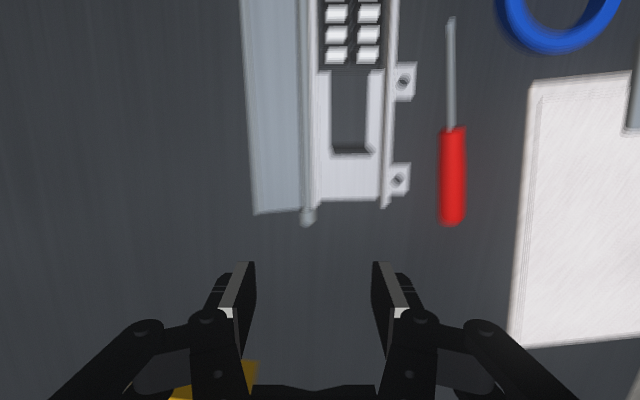

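```bash
python3 - <<'E'
from h import *
cal=np.load('wcal.npy',allow_pickle=True).item()
im=cv2.imread('pics/wrist1.png')
cv2.imwrite('pics/w1z.png',cv2.resize(im[0:230,225:425],None,fx=2.6,fy=2.6,interpolation=cv2.INTER_CUBIC))
P=onz(0,cal,[(254,213),(243,0)],.057);print('plate edge',P,(P[1]-P[0])[:2]/(P[1]-P[0])[1])
P=onz(0,cal,[(382,207),(399,0)],.030);print('wall',P,(P[1]-P[0])[:2]/(P[1]-P[0])[1])
print('tab rear top',onz(0,cal,[(331,153),(372,153)],.054))
print('end floor',onz(0,cal,[(318,200),(380,200)],.004))
E
```

```text
plate edge [[ 0.5363 -0.1041  0.057 ]
 [ 0.528   0.0654  0.057 ]] [-0.0488  1.    ]
wall [[ 0.6561 -0.1016  0.03  ]
 [ 0.6505  0.0774  0.03  ]] [-0.0317  1.    ]
tab rear top [[ 0.6017 -0.0473  0.054 ]
 [ 0.6367 -0.0455  0.054 ]]
end floor [[ 0.5945 -0.1059  0.004 ]
 [ 0.659  -0.1027  0.004 ]]
```

View pics/w1z.png

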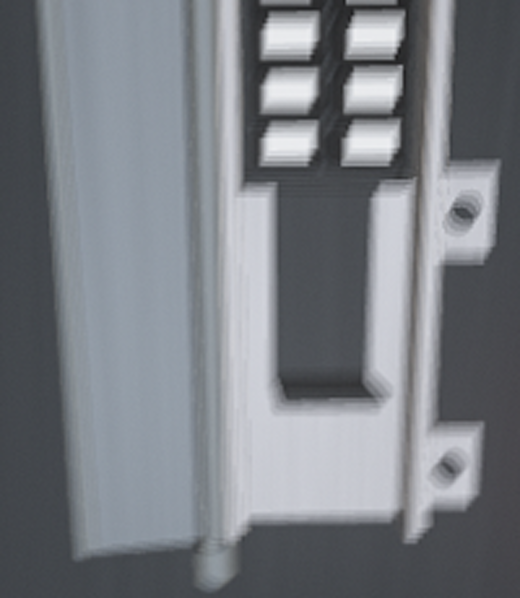

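servo_tool(deltas=[{"tx":-0.2,"ty":-0.2,"tz":2,"spin":0},{"tx":-0.4,"ty":-0.5,"tz":5,"spin":0},{"tx":-0.4,"ty":-0.5,"tz":8,"spin":0},{"tx":-0.4,"ty":-0.5,"tz":11,"spin":0},{"tx":-0.4,"ty":-0.5,"tz":13,"spin":0},{"tx":-0.4,"ty":-0.5,"tz":13.5,"spin":0},{"tx":-0.4,"ty":-0.5,"tz":13.5,"spin":0},{"tx":-0.4,"ty":-0.5,"tz":13.5,"spin":0}])

```text
time_s: 3.9
eef_pos: [0.5823, -0.0815, 0.2509]
ee_rot: [[-0.046, 0.999, 0.001], [0.999, 0.046, -0.0], [-0.0, 0.001, -1.0]]
contact_force: [-0.3, -0.3, 0.1]
opening: 0.607
finger_force: 0.0
```

```bash
python3 - <<'E'
from h import *
s=get_state();print(s['time_s'],s['eef_pos'],s['contact_force'],workcell.tip_reach)
a=read_camera('wrist')
cal=calibration('wrist');np.save('wcal.npy',cal,allow_pickle=True)
b=read_camera('side')
cv2.imwrite('pics/w2.png',a)
cv2.imwrite('pics/s2.png',b)
cv2.imwrite('pics/c2.png',np.hstack([cv2.resize(a,(480,300)),cv2.resize(b[120:270,220:380],(320,300),interpolation=cv2.INTER_CUBIC)]))
E
```

```text
3.9 [ 0.5823 -0.0815  0.2509] [-0.2703 -0.2897  0.1064] 0.1734
```

View pics/c2.png

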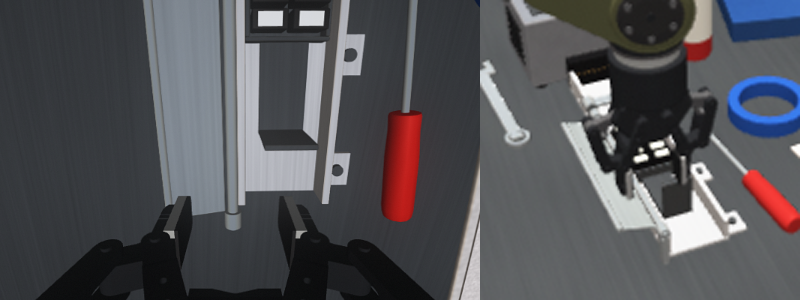

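```bash
python3 - <<'E'
from h import *
cal=np.load('wcal.npy',allow_pickle=True).item()
im=cv2.imread('pics/w2.png')
cv2.imwrite('pics/w2z.png',cv2.resize(im[130:330,180:460],None,fx=2.8,fy=2.8,interpolation=cv2.INTER_CUBIC))
print('tab rear top',onz(0,cal,[(345,200),(422,197)],.054))
for z in(.0775,.085):print('tips',onz(0,cal,[(240,264),(384,264)],z))
E
```

```text
tab rear top [[ 0.5971 -0.0526  0.054 ]
 [ 0.6351 -0.0493  0.054 ]]
tips [[ 0.5493 -0.0777  0.0775]
 [ 0.6145 -0.0748  0.0775]]
tips [[ 0.5508 -0.0736  0.085 ]
 [ 0.6126 -0.0709  0.085 ]]
```

View pics/w2z.png

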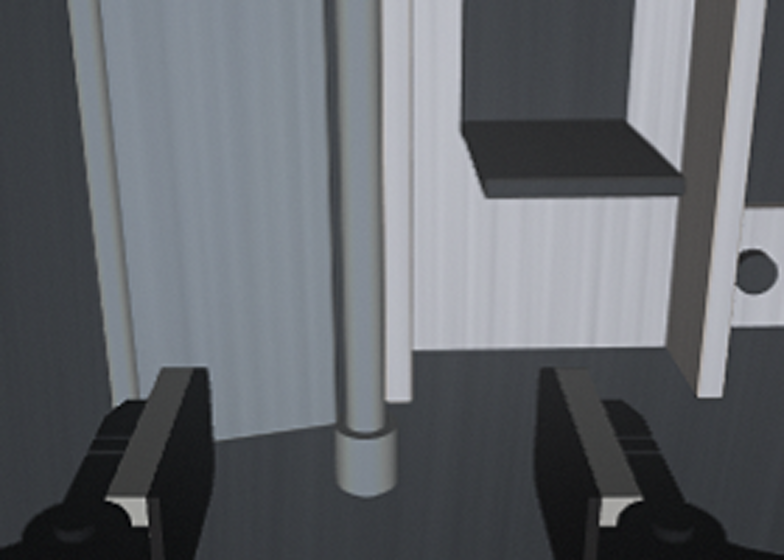

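servo_tool(deltas=[{"tx":0,"ty":0,"tz":0.8,"spin":0},{"tx":0,"ty":0,"tz":1.6,"spin":0},{"tx":0,"ty":0,"tz":2.4,"spin":0},{"tx":0,"ty":0,"tz":3,"spin":0},{"tx":0,"ty":0,"tz":3.6,"spin":0},{"tx":0,"ty":0,"tz":4,"spin":0},{"tx":0,"ty":0,"tz":4.2,"spin":0},{"tx":0,"ty":0,"tz":4.2,"spin":0}])

```text
time_s: 4.67
eef_pos: [0.5821, -0.0815, 0.2073]
ee_rot: [[-0.046, 0.999, 0.0], [0.999, 0.046, 0.0], [0.0, 0.0, -1.0]]
contact_force: [-0.8, 0.4, 6.4]
opening: 0.609
finger_force: 3.2
```

```bash
python3 - <<'E'
from h import *
s=get_state();print(s['time_s'],s['eef_pos'],s['contact_force'],workcell.tip_reach)
a=read_camera('wrist');cal=calibration('wrist');np.save('wcal.npy',cal,allow_pickle=True)
b=read_camera('side');t=read_camera('top')
for c in('side','top','wrist'):
  for n in('plate_mid','blade_foot'): 
    print(c,n,[(np.round(d['location'],4).tolist(),round(d['confidence'],2)) for d in tip_of(n,c)[:2]])
cv2.imwrite('pics/w3.png',a)
cv2.imwrite('pics/c3.png',np.vstack([np.hstack([cv2.resize(a,(480,300)),cv2.resize(b[130:250,250:370],(300,300),interpolation=cv2.INTER_CUBIC)]),cv2.resize(t[160:260,160:420],(780,300),interpolation=cv2.INTER_CUBIC)]))
E
```

```text
4.6667 [ 0.5821 -0.0815  0.2073] [-0.8038  0.4472  6.4008] 0.1734
side plate_mid [([0.5461, -0.0054, 0.0404], 0.62), ([0.4541, -0.3695, -0.0005], 0.46)]
side blade_foot []
top plate_mid [([0.5489, -0.0031, 0.0377], 0.65), ([0.6116, 0.0639, 0.0013], 0.53)]
top blade_foot [([0.6277, 0.1396, 0.0506], 0.79), ([0.6154, -0.0509, 0.0564], 0.32)]
wrist plate_mid []
wrist blade_foot []
```

View pics/c3.png

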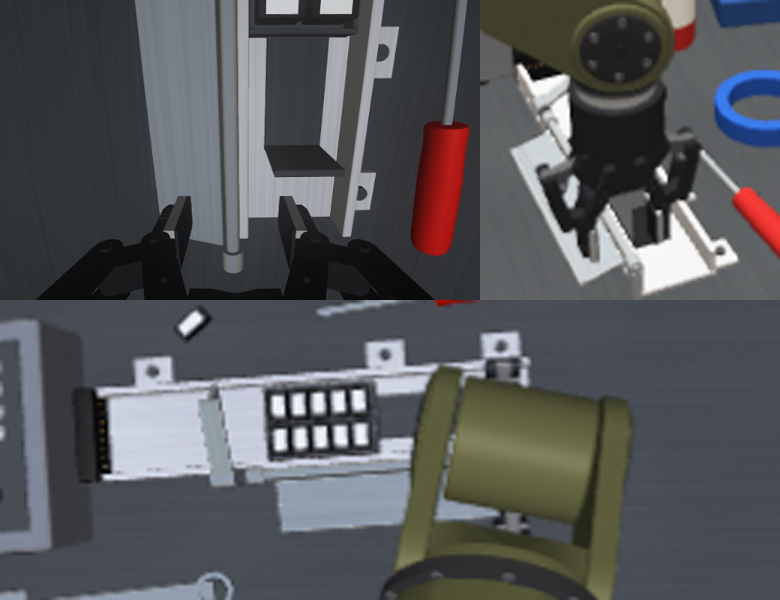

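servo_tool(deltas=[{"tx":0,"ty":0,"tz":0.15,"spin":0},{"tx":0,"ty":0,"tz":0.25,"spin":0},{"tx":0.4,"ty":0,"tz":0.25,"spin":0},{"tx":0.8,"ty":0,"tz":0.25,"spin":0},{"tx":1.2,"ty":0,"tz":0.25,"spin":0},{"tx":1.6,"ty":0,"tz":0.25,"spin":0},{"tx":2,"ty":0,"tz":0.25,"spin":0},{"tx":2.4,"ty":0,"tz":0.25,"spin":0}])

```text
time_s: 5.78
eef_pos: [0.5809, -0.058, 0.2053]
ee_rot: [[-0.046, 0.999, 0.0], [0.999, 0.046, -0.001], [-0.001, 0.0, -1.0]]
contact_force: [-3.2, -6.3, 7.0]
opening: 0.608
finger_force: 4.6
```

```bash
python3 - <<'E'
from h import *
s=get_state();print(s['time_s'],s['eef_pos'],s['contact_force'])
a=read_camera('top')
for n in('plate_mid','blade_foot','tray'): 
    print(n,[(np.round(d['location'],4).tolist(),round(d['confidence'],2)) for d in tip_of(n,'top')[:2]])
E
```

```text
5.7833 [ 0.5809 -0.058   0.2053] [-3.2448 -6.3247  7.0271]
plate_mid [([0.5521, -0.0065, 0.0359], 0.72), ([0.6031, 0.2393, 0.0197], 0.16)]
blade_foot [([0.6262, 0.1403, 0.0555], 0.7)]
tray [([0.6109, 0.0679, 0.0018], 0.93), ([0.603, 0.2411, 0.0207], 0.49)]
```

servo_tool(deltas=[{"tx":0.4,"ty":0,"tz":0,"spin":0},{"tx":0.8,"ty":0,"tz":0,"spin":0},{"tx":1.2,"ty":0,"tz":0,"spin":0},{"tx":1.6,"ty":0,"tz":0,"spin":0},{"tx":2,"ty":0,"tz":0,"spin":0},{"tx":2.4,"ty":0,"tz":0,"spin":0},{"tx":2.8,"ty":0,"tz":0,"spin":0},{"tx":3.2,"ty":0,"tz":0,"spin":0}])

```text
time_s: 6.65
eef_pos: [0.5794, -0.0261, 0.2053]
ee_rot: [[-0.046, 0.999, 0.0], [0.999, 0.046, -0.001], [-0.001, 0.0, -1.0]]
contact_force: [-1.9, -8.0, 6.7]
opening: 0.611
finger_force: 4.7
```

```bash
python3 - <<'E'
from h import *
s=get_state();print(s['time_s'],s['eef_pos'],s['contact_force'],s['opening'])
a=read_camera('top')
for n in('plate_mid','blade_foot','tray'): 
    print(n,[(np.round(d['location'],4).tolist(),round(d['confidence'],2)) for d in tip_of(n,'top')[:2]])
E
```

```text
6.65 [ 0.5794 -0.0261  0.2053] [-1.9458 -8.0241  6.656 ] 0.6108856638464818
plate_mid [([0.5491, -0.0038, 0.0348], 0.71)]
blade_foot [([0.6274, 0.1414, 0.0553], 0.69)]
tray [([0.612, 0.1003, -0.0006], 0.66)]
```

servo_tool(deltas=[{"tx":0.4,"ty":0,"tz":0,"spin":0},{"tx":0.8,"ty":0,"tz":0,"spin":0},{"tx":1.2,"ty":0,"tz":0,"spin":0},{"tx":1.6,"ty":0,"tz":0,"spin":0},{"tx":2,"ty":0,"tz":0,"spin":0},{"tx":2.4,"ty":0,"tz":0,"spin":0},{"tx":2.8,"ty":0,"tz":0,"spin":0},{"tx":3.2,"ty":0,"tz":0,"spin":0}])

```text
time_s: 7.52
eef_pos: [0.578, 0.0058, 0.2052]
ee_rot: [[-0.046, 0.999, 0.0], [0.999, 0.046, -0.001], [-0.001, -0.0, -1.0]]
contact_force: [-2.6, -8.2, 7.5]
opening: 0.608
finger_force: 4.9
```

servo_tool(deltas=[{"tx":0.4,"ty":0,"tz":0,"spin":0},{"tx":0.8,"ty":0,"tz":0,"spin":0},{"tx":1.2,"ty":0,"tz":0,"spin":0},{"tx":1.6,"ty":0,"tz":0,"spin":0},{"tx":2,"ty":0,"tz":0,"spin":0},{"tx":2.3,"ty":0,"tz":0,"spin":0},{"tx":2.6,"ty":0,"tz":0,"spin":0},{"tx":2.8,"ty":0,"tz":0,"spin":0}])

```text
time_s: 8.18
eef_pos: [0.5767, 0.0339, 0.2052]
ee_rot: [[-0.046, 0.999, -0.0], [0.999, 0.046, -0.001], [-0.001, -0.0, -1.0]]
contact_force: [-2.8, -8.6, 7.4]
opening: 0.607
finger_force: 5.0
```

```bash
python3 - <<'E'
from h import *
s=get_state();print(s['time_s'],s['eef_pos'],s['contact_force'],s['opening'])
a=read_camera('top');cv2.imwrite('pics/t6.png',a)
for n in('plate_mid','blade_foot','tray','end_stop'): 
    print(n,[(np.round(d['location'],4).tolist(),round(d['confidence'],2)) for d in tip_of(n,'top')[:2]])
cv2.imwrite('pics/t6z.png',cv2.resize(a[160:260,160:360],(800,400),interpolation=cv2.INTER_CUBIC))
E
```

```text
8.1833 [0.5767 0.0339 0.2052] [-2.7902 -8.5707  7.4216] 0.6071454856687368
plate_mid [([0.5499, -0.0037, 0.0323], 0.69)]
blade_foot [([0.6294, 0.1416, 0.0566], 0.58)]
tray [([0.6068, 0.1619, 0.0023], 0.57), ([0.455, -0.3647, -0.0027], 0.25)]
end_stop [([0.6036, 0.2418, 0.0152], 0.85), ([0.4542, -0.3662, -0.0003], 0.74)]
```

View pics/t6z.png

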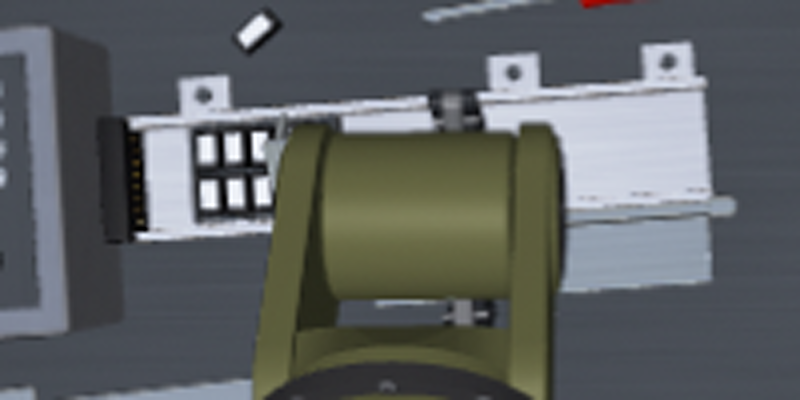

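servo_tool(deltas=[{"tx":0.4,"ty":0,"tz":0,"spin":0},{"tx":0.8,"ty":0,"tz":0,"spin":0},{"tx":1.2,"ty":0,"tz":0,"spin":0},{"tx":1.6,"ty":0,"tz":0,"spin":0},{"tx":2,"ty":0,"tz":0,"spin":0},{"tx":2.3,"ty":0,"tz":0,"spin":0},{"tx":2.6,"ty":0,"tz":0,"spin":0},{"tx":2.9,"ty":0,"tz":0,"spin":0}])

```text
time_s: 9.1
eef_pos: [0.5754, 0.0628, 0.2052]
ee_rot: [[-0.046, 0.999, -0.0], [0.999, 0.046, -0.001], [-0.001, -0.0, -1.0]]
contact_force: [-3.0, -8.8, 7.9]
opening: 0.607
finger_force: 5.1
```

servo_tool(deltas=[{"tx":0.15,"ty":0,"tz":0,"spin":0},{"tx":0.3,"ty":0,"tz":0,"spin":0}])

```text
time_s: 9.27
eef_pos: [0.5753, 0.0656, 0.2052]
ee_rot: [[-0.046, 0.999, -0.0], [0.999, 0.046, -0.002], [-0.002, -0.0, -1.0]]
contact_force: [-0.5, -22.6, 8.8]
opening: 0.614
finger_force: 11.8
```

servo_tool(deltas=[{"tx":0.05,"ty":0,"tz":0,"spin":0},{"tx":0.05,"ty":0,"tz":0,"spin":0}])

```text
time_s: 9.43
eef_pos: [0.5753, 0.0656, 0.2052]
ee_rot: [[-0.045, 0.999, 0.0], [0.999, 0.045, -0.002], [-0.002, -0.0, -1.0]]
contact_force: [-3.0, -13.3, 7.7]
opening: 0.61
finger_force: 9.2
```

```bash
python3 - <<'E'
from h import *
s=get_state();print(s['time_s'],s['eef_pos'],s['contact_force'],s['opening'])
a=read_camera('top')
for n in('blade_foot','tray','end_stop'): 
    print(n,[(np.round(d['location'],4).tolist(),round(d['confidence'],2)) for d in tip_of(n,'top')[:2]])
E
```

```text
9.4333 [0.5753 0.0656 0.2052] [ -3.0423 -13.2684   7.73  ] 0.6100910243291329
blade_foot [([0.6278, 0.1409, 0.0581], 0.67), ([0.6066, 0.194, 0.0015], 0.38)]
tray [([0.6066, 0.1907, 0.0003], 0.56), ([0.6119, 0.1436, -0.0054], 0.36)]
end_stop [([0.6062, 0.2419, 0.019], 0.81)]
```

servo_tool(deltas=[{"tx":0.1,"ty":0,"tz":0,"spin":0},{"tx":0.15,"ty":0,"tz":0,"spin":0},{"tx":0.15,"ty":0,"tz":0,"spin":0}])

```text
time_s: 9.88
eef_pos: [0.5754, 0.0661, 0.2054]
ee_rot: [[-0.044, 0.999, 0.0], [0.999, 0.044, -0.003], [-0.003, 0.0, -1.0]]
contact_force: [-3.1, -22.9, 9.1]
opening: 0.608
finger_force: 13.8
```

servo_tool(deltas=[{"tx":-0.3,"ty":0,"tz":0,"spin":0},{"tx":-0.6,"ty":0,"tz":0,"spin":0},{"tx":-0.9,"ty":0,"tz":0,"spin":0},{"tx":-1,"ty":0,"tz":-0.5,"spin":0},{"tx":-1,"ty":0,"tz":-1.2,"spin":0},{"tx":-1,"ty":0,"tz":-2,"spin":0},{"tx":-1,"ty":0,"tz":-3.5,"spin":0},{"tx":-1,"ty":0,"tz":-5,"spin":0}])

```text
time_s: 10.55
eef_pos: [0.5755, 0.0584, 0.2557]
ee_rot: [[-0.046, 0.999, -0.0], [0.999, 0.046, -0.0], [-0.0, -0.0, -1.0]]
contact_force: [-0.4, 0.2, -0.3]
opening: 0.606
finger_force: 0.0
```

servo_tool(deltas=[{"tx":-3,"ty":0,"tz":-3,"spin":0},{"tx":-6,"ty":0,"tz":-6,"spin":0},{"tx":-9,"ty":0,"tz":-9,"spin":0},{"tx":-12,"ty":-2,"tz":-11,"spin":0},{"tx":-15,"ty":-5,"tz":-12,"spin":0},{"tx":-17,"ty":-7,"tz":-12,"spin":0},{"tx":-18,"ty":-8,"tz":-12,"spin":0},{"tx":-18,"ty":-8,"tz":-12,"spin":0}])

```text
time_s: 11.22
eef_pos: [0.5025, -0.1268, 0.3758]
ee_rot: [[-0.043, 0.999, 0.001], [0.999, 0.043, -0.001], [-0.001, 0.001, -1.0]]
contact_force: [-0.0, 0.2, -0.8]
opening: 0.607
finger_force: 0.0
```

```bash
python3 - <<'E'
from h import *
s=get_state();print(s['time_s'],s['eef_pos'],s['contact_force'],s['opening'])
a=read_camera('top');b=read_camera('side')
for c in('top','side'):
  for n in('blade_foot','plate_mid','tray','tray_pull','end_stop'): 
    print(c,n,[(np.round(d['location'],4).tolist(),round(d['confidence'],2)) for d in tip_of(n,c)[:2]])
cv2.imwrite('pics/e.png',np.vstack([cv2.resize(a[160:260,160:360],(600,300),interpolation=cv2.INTER_CUBIC),cv2.resize(b[130:250,200:440],(600,300),interpolation=cv2.INTER_CUBIC)]))
E
```

```text
11.2167 [ 0.5025 -0.1268  0.3758] [-0.0007  0.1831 -0.7821] 0.6067789706918111
top blade_foot [([0.6209, 0.1383, 0.0151], 0.85)]
top plate_mid [([0.5508, -0.0027, 0.0517], 0.96)]
top tray [([0.6056, 0.1922, 0.0004], 0.87)]
top tray_pull [([0.6126, 0.077, 0.0559], 0.75)]
top end_stop [([0.604, 0.2399, 0.0195], 0.85)]
side blade_foot [([0.6236, 0.1394, 0.0159], 0.6)]
side plate_mid [([0.5481, -0.007, 0.0537], 0.73)]
side tray [([0.6074, 0.1934, 0.0016], 0.61)]
side tray_pull [([0.6121, 0.078, 0.0502], 0.87)]
side end_stop [([0.6037, 0.2356, 0.018], 0.81)]
```

View pics/e.png

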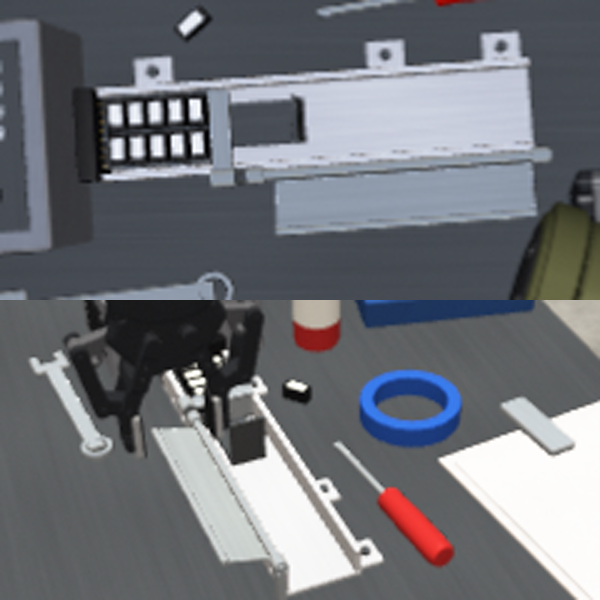

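The top view shows the tray against the end stop, with the gate blade shut behind it across the tongue. The other things on the bench are where they were.

```bash
python3 -c "from workcell import *;print(hand_in())"
```

```text
the job is handed in; nothing more can be done
None
```

The job is done and handed in: the tray is home against the end stop, the gate has dropped shut behind it, and the arm is clear of everything, at about 11 s on the robot's clock before the final check pictures.

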